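# Start and run down the bench pin's flange nut

### The arm

A 6-joint arm with a two-finger parallel gripper is mounted at the origin on the work surface. World frame = base frame: x ahead of the robot, y to its left, z up, the work surface at z = 0. Lengths are in m, angles in rad, forces in N, time in s.
With the tool pointing down it reaches from about 0.275 to 0.825 m from the base axis. Payload 4.9 kg.
Tool frame: the origin (TCP) lies between the finger pads; the fingertips stand bot.nose_length ahead of it and the grasp point (between the pads) lies 3 mm ahead of it (bot.nose_length is the distance from the TCP to the fingertips, in m); x points along the fingers, z is the direction in which the jaws open and shut, and the axes are right-handed (so a half turn about x gives the same grasp; the last joint's range is limited). The gripper opens to 85 mm and grips with 20 to 120 N. Pads are 22 mm wide; open, the fingers measure 114 mm over their backs; the gripper's body (76 mm by 85 mm) begins 54 mm behind the grasp point. The pads swing forward as they close: fully open they stand 13 mm farther back than shut.
Start: joints at [-1.457, 0.326, -0.193, 1.052, 0, 1.437], TCP at [0.135, -0.533, 0.253] pointing down, gripper open.
Joint ranges: [-2.65, 2.65], [-0.97, 1.79], [-1.3, 1.35], [-1.93, 2.1], [-1.47, 1.37], [-3.14, 3.14]. Speed limits (rad/s): [2.57, 2.57, 3.14, 3.14, 3.14, 3.14].

### API

Orientations are given as a unit quaternion [w, x, y, z].
In Python, from rig import bot, grab_frame gives the robot as it stands. The module is installed in compiled form; this text tells all that it offers.
- The arm moves only by the shell command python3 -m crank 'ROWS' [FORCE]. ROWS is JSON, a list of rows, each an object with "linear": the shift along the world's x, y, z in cm, a list of three; "twist": the turn, a rotation vector about the world's x, y, z in degrees, a list of three; "hand": the closure, from -1 (fully open) to 1 (shut). In form: [{"linear": [tx, ty, tz], "twist": [wx, wy, wz], "hand": hand}, ...]. A call has 1 to 5 rows; each row is the pose to reach, as a shift and turn from the pose measured when the call began; what a row does not reach only later rows make up. A row lasts 1/8 s, in which the tool goes at most 62.5 mm and 10.7 degrees, less where a joint would pass 70% of its speed; a pose out of reach is approached as far as the arm can. A call with a gripper value outside its range is refused whole. The fingers move at their own pace and stop on an object; FORCE is the grip in N (left out, the last holds). Time passes only in rows, so rows that repeat a pose let the fingers close. It gives the time, the measured TCP pose, the force and the opening at its end, in the units of the state.
- bot.read_state(): the state, without advancing time (a new reading comes with each control period).
- grab_frame(name): name is "scene" or "top" or "wrist"; returns a dict with "color" (400x640x3 uint8, blue, green, red), "range_z" (400x640 float32, m along the optical axis (not along the pixel's ray), 0 where there is no reading), "intrinsics" (3x3 intrinsics, pixels), "R" (3x3) and "t" (3): a world point X has camera coordinates R X + t. Camera axes: x right, y down, z forward; pixel columns grow to the right and rows downward; lengths in m; the calibration is good to about 2 mm. A picture is of the moment at which its call begins.
- bot.close_job(): hands the job in, once; it reports no verdict.
The state is a dict: "time": time; "joint_pos": joint angles; "joint_velocities": joint speeds; "joint_torque": joint torques, N m; "tcp_pos": TCP position; "eef_rot": TCP orientation; "wrist_force": force on the tool from outside, world axes, zero at the start; "ft_torque": the same for the moment, N m; "grip_width": opening from 0.0 (shut) to 1.0 (fully open).
Only numpy, scipy, OpenCV 4.12 (cv2) and the standard library are available. Lean on these libraries where they do the work, as an engineer would, in place of code of your own. Each camera call takes 0.05 s, during which the arm holds its last target.

### The job

Fasten the jeweller's bench pin: take the big brass flange nut from the tray, set it level and flange down on the stud that stands up through the wooden board, and start its thread by backing it off (counter-clockwise seen from above) with light pressure until you feel it drop in. Then turn it clockwise until its flange sits flat on the board, and let go. Be gentle with the thread: never force the nut, stop turning when it resists, and leave the other things on the bench alone.

Things in the scene. Friction and masses are not known exactly. Their poses are not given: they have to be found in the camera images.
- nut_center (a point): Brass hex flange nut, 0.3 kg, flange down in the tray; this point: on its axis, half-way up, 17 mm above its underside, z up. Flange 60 mm wide, the lowest 5 mm; hexagon from 5 to 34 mm above the underside, 46 mm across flats, 53 mm across corners. One pair of flats faces +x and -x of this frame, the others every 60 degrees.
- nut_lugs (a point): Centre of the nut's three thread lugs, on its axis, 10 mm above its underside. The bore is 33 mm wide; the lugs, round, 4.5 mm thick, every 120 degrees, reach in to 11 mm from the axis.
- mount: Bench pin, fixed: wooden board on a steel block, its flat top 50 mm above the bench; origin on the bench under the stud. Board 88 mm wide, reaching 55 mm from the stud along +x; along -x it forks into two prongs out to 132 mm. Rigid; the thread suffers above 80 N (contact forces added up), a few newtons are enough.
- stud_base (a point): On the axis of the upright steel stud, level with the board's top. The stud rises 37 mm: a plain pilot 19 mm thick, the last 6 mm tapering to 9 mm; around it, up to 24 mm, a coarse right-hand three-start thread 30 mm wide (1.5 mm play in the nut all round). How the thread is turned differs each time and is not given: this frame's x, y say nothing of it.
- stud_end (a point): On the stud's axis at its flat end face, 21 mm above the board, where the lugs first rest (nut's underside then 13 mm above the board). Three stop teeth stand 3 mm proud of it (on a tooth: 16 mm). Clockwise from above a lug on the face soon runs hard against a tooth; counter-clockwise it slides on, at most 1.9 rad from where it landed, to a thread mouth and drops 9.3 mm in.
- thread_mouth (a point): On the stud's axis at the floor of the three thread mouths, 11.7 mm above the board. Nut dropped in: underside 3.7 mm above the board (perhaps at once). It then turns 0.3 rad, counter-clockwise to a hard stop (caught there half in: ease back clockwise a little, it drops). Clockwise it runs down 4.8 mm per rad; the flange meets the board after 0.8 to 1.1 rad; 0.3 rad later it is tight.
- tray: Shallow fixed wooden tray, 180 (x) by 240 (y) mm, rim 14 mm high, walls 5 mm, inner floor 5 mm above the bench; origin at the centre of its underside. The nut stands in its -y half; a ring and a washer lie in its +y half.
- silver_ring: Silver finger ring, 24 mm wide, 7 mm high, lying in the tray; origin under its centre. Leave alone.
- washer: Steel washer, 32 mm wide, 4 mm thick, lying in the tray; origin under its centre. Leave alone.
- spirit_bottle: Clear glass bottle with red cap, 72 mm wide, 230 mm tall, standing; origin under its centre. Leave alone.
- flux_jar: Small white jar with cork-coloured lid, 52 mm wide, 50 mm tall; origin under its centre. Leave alone.
- hammer: Hammer lying at the far side of the bench. Leave alone.
- brush: Bench brush lying at the far side of the bench. Leave alone.
- mandrel: Steel ring mandrel, an upright cone 210 mm tall on a 60 mm foot; origin under its centre. Leave alone.
- tin: Round aluminium tin, 70 mm wide, 30 mm tall; origin under its centre. Leave alone.
There are look-alikes about, which are no part of the job. What is shaped like the part that bears nut_center but green or orange is not meant.

How it is judged:
On the way:
1. the nut is upright on the stud, its lugs resting on the stud's end or lower (horizontal distance between nut_center and stud_base below 0.004 m and z of nut_center in the frame of stud_base below 0.0345 m and angle between nut_center's own z axis and vertical below 0.1 rad), for 0.2 s.
At the end, for the whole second after the job is handed in: The nut is threaded on the stud and at rest, its axis within 3 mm of the stud's and within 0.04 rad of vertical, its flange flat on the board (underside within 1.2 mm of it) (horizontal distance between nut_center and stud_base below 0.003 m and z of nut_center in the frame of stud_base below 0.0182 m and angle between nut_center's own z axis and vertical below 0.04 rad and linear speed of nut below 0.01 m/s and angular speed of nut below 0.1 rad/s); the robot touches nothing.
It fails at once if the nut is forced: more than 80 N between it and the stud or board (contact force between nut and mount above 80 N).
It fails at once if another thing on the bench or in the tray is moved by more than 20 mm (distance of any of silver_ring, washer, spirit_bottle, flux_jar, hammer, brush, mandrel, tin from where it was at the start of the episode above 0.02 m).
It also fails if it takes over 72 s, if anything falls off the work surface, if the arm or the gripper's body presses on something with over 40 N, if the wrist force passes 120 N, or if a joint passes its speed limit or range.

## Working session

There is one attempt and no reset: what is moved stays moved. The work goes in short steps, Python scripts to look and compute and a shell command to move; the robot and the scene stay as the last step left them, time stands still between calls to the robot, and variables do not carry over. Pictures are saved under pics/ and viewed, and the job is handed in when it is done.

```bash
mkdir -p pics; ls
python3 - <<'E'
from rig import bot, grab_frame
import cv2,numpy as np
s=bot.read_state()
for k,v in s.items(): print(k,np.round(v,3))
print(bot.nose_length)
for n in ["scene","top","wrist"]:
    f=grab_frame(n); cv2.imwrite(f"pics/{n}0.png",f["color"]); np.savez(f"{n}0.npz",**f)
    print(n,np.round(f["intrinsics"],1).tolist(),np.round(f["R"],3).tolist(),np.round(f["t"],3))
E
```

```text
pics
time 0.0
joint_pos [-1.457  0.327 -0.194  1.052  0.     1.437]
joint_velocities [-0.     0.     0.     0.     0.001 -0.   ]
joint_torque [ 0.0000e+00 -4.4340e+01  2.6244e+01  1.6000e-02  0.0000e+00  0.0000e+00]
tcp_pos [ 0.135 -0.533  0.252]
eef_rot [ 0.558  0.435  0.558 -0.434]
wrist_force [-0.273  1.497 -0.305]
ft_torque [-0.034 -0.023 -0.04 ]
grip_width 0.997
0.022
scene [[496.7, 0.0, 322.0], [0.0, 496.7, 201.0], [0.0, 0.0, 1.0]] [[-0.623, 0.782, -0.018], [0.554, 0.425, -0.716], [-0.552, -0.456, -0.698]] [ 0.375 -0.269  1.945]
top [[382.6, 0.0, 317.9], [0.0, 382.6, 201.7], [0.0, 0.0, 1.0]] [[-0.028, -0.999, -0.02], [-0.998, 0.029, -0.047], [0.048, 0.019, -0.999]] [0.038 0.58  1.448]
wrist [[298.1, 0.0, 324.3], [0.0, 298.1, 197.8], [0.0, 0.0, 1.0]] [[0.245, -0.97, -0.002], [-0.924, -0.234, 0.302], [-0.293, -0.073, -0.953]] [-0.549 -0.039  0.38 ]
```

View pics/scene0.png

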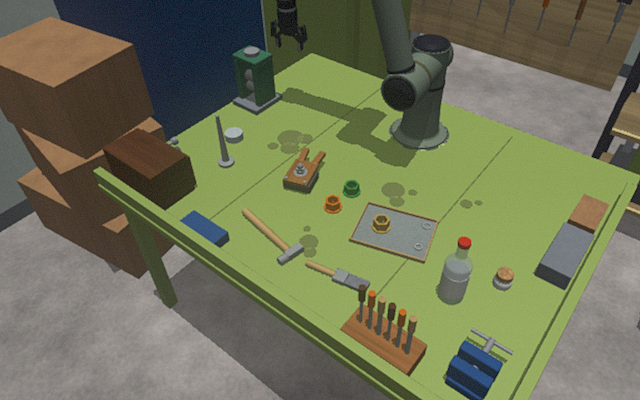

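View pics/top0.png

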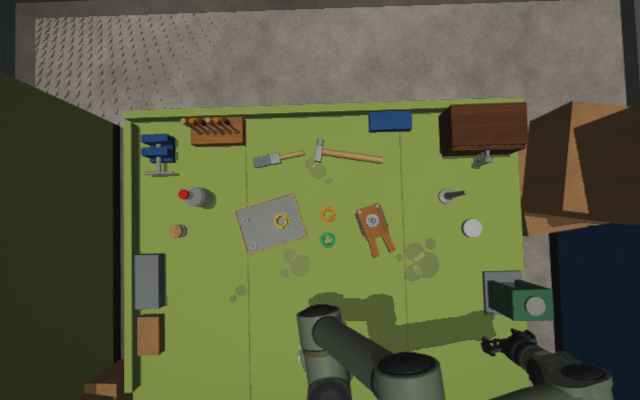

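View pics/wrist0.png

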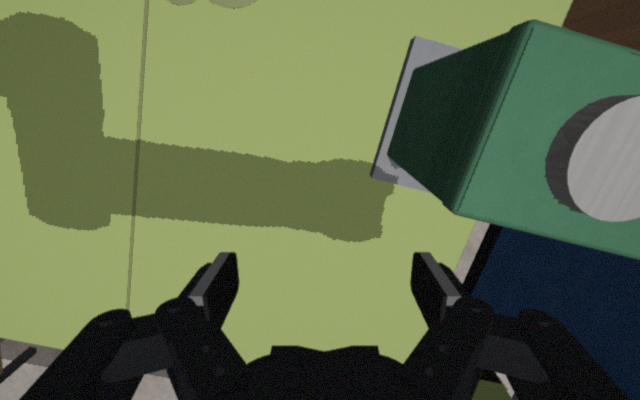

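Candidates for the nut: brass in the tray at scene (381,222) / top (282,221); orange at scene (333,203) / top (328,214); green at scene (351,187) / top (328,240). By the description I choose the brass one in the tray. The stud is at top (373,220). Next: a close crop and rough positions.

```bash
cat > h.py <<'E'
import numpy as np,cv2
from rig import bot,grab_frame
def ray(f,u,v,z):
    K=f["intrinsics"];R=f["R"];t=f["t"]
    d=R.T@(np.linalg.inv(K)@np.array([u,v,1.])); c=-R.T@t
    return c+d*(z-c[2])/d[2]
def proj(f,X):
    c=f["R"]@np.asarray(X)+f["t"]; p=f["intrinsics"]@c; return p[:2]/p[2]
def pts(f):
    K=f["intrinsics"];Z=f["range_z"].astype(float);v,u=np.mgrid[:Z.shape[0],:Z.shape[1]]
    c=np.stack([(u-K[0,2])/K[0,0]*Z,(v-K[1,2])/K[1,1]*Z,Z],-1)
    P=(c-f["t"])@f["R"]; P[Z==0]=np.nan; return P
E
python3 - <<'E'
from h import *
f=dict(np.load("top0.npz")); 
for n,u,v,z in [("nut",282,221,.039),("stud",373,220,.087),("orange",328,214,.034),("green",328,240,.034),("bottle",195,196,.2),("ring",254,244,.01),("mandrel",446,197,0)]: print(n,ray(f,u,v,z).round(3))
P=pts(f)
print("table",P[260,180].round(3),P[150,350].round(3), "nut",P[216:226,276:288,2].round(3).max(), "stud", np.nanmax(P[215:226,368:380,2]))
a=f["color"][185:265,225:405]; cv2.imwrite("pics/top_crop.png",cv2.resize(a,None,fx=4.4,fy=4.4,interpolation=cv2.INTER_CUBIC))
s=dict(np.load("scene0.npz"))["color"][150:260,270:450]; cv2.imwrite("pics/scene_crop.png",cv2.resize(s,None,fx=4.4,fy=4.4,interpolation=cv2.INTER_CUBIC))
E
```

```text
nut [0.511 0.158 0.039]
stud [ 0.505 -0.177  0.087]
orange [ 0.532 -0.015  0.034]
green [ 0.435 -0.012  0.034]
bottle [0.603 0.43  0.2  ]
ring [0.426 0.271 0.01 ]
mandrel [ 0.585 -0.469  0.   ]
table [ 0.371  0.561 -0.002] [ 0.777 -0.108  0.003] nut nan stud 0.0926974194032997
```

View pics/top_crop.png

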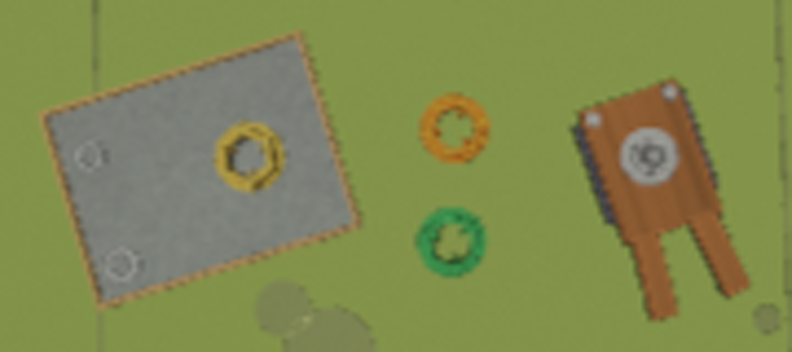

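View pics/scene_crop.png

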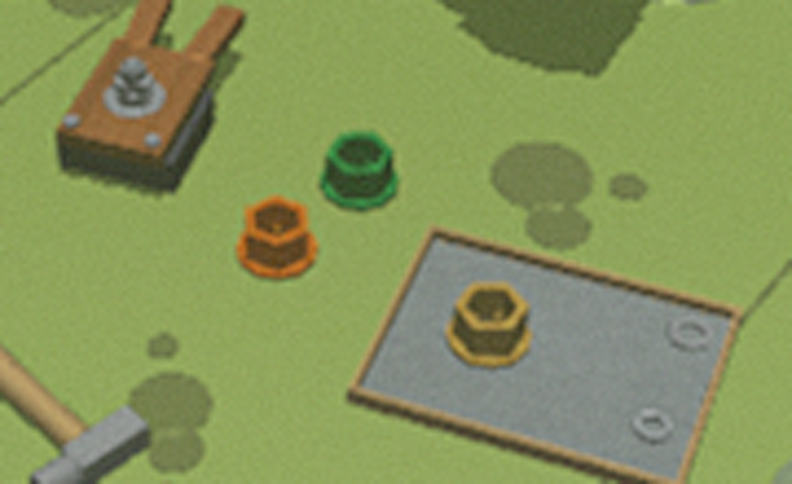

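The close crops show that the brass hex flange nut stands in the tray, upright and flange down. It is distinct from the orange and green ones outside the tray. Next I work out the approach.

```bash
python3 - <<'E'
from h import *
from scipy.spatial.transform import Rotation as Ro
s=bot.read_state(); w,x,y,z=s["eef_rot"]; T=Ro.from_quat([x,y,z,w]).as_matrix(); print(T.round(3))
f=dict(np.load("wrist0.npz")); c=-f["R"].T@f["t"]; print("cam in tool",(T.T@(c-s["tcp_pos"])).round(4)); print((f["R"]@T).round(3))
E
python3 -m crank '[{"linear":[5,5,0],"twist":[0,0,0],"hand":-1},{"linear":[8,11,0],"twist":[0,0,0],"hand":-1},{"linear":[11,17,0],"twist":[0,0,0],"hand":-1},{"linear":[14,23,0],"twist":[0,0,0],"hand":-1},{"linear":[17,29,0],"twist":[0,0,0],"hand":-1}]'
```

```text
[[-0.     0.969  0.245]
 [ 0.001  0.245 -0.969]
 [-1.     0.    -0.001]]
cam in tool [-0.1202  0.0772 -0.0002]
[[ 0.    -0.     1.   ]
 [-0.302 -0.953 -0.   ]
 [ 0.953 -0.302 -0.   ]]
time: 0.78
tcp_pos: [0.2935, -0.2645, 0.2526]
eef_rot: [0.558, 0.435, 0.558, -0.434]
wrist_force: [1.1, -0.2, 0.5]
grip_width: 1.001
```

```bash
python3 -m crank '[{"linear":[3,6,0],"twist":[0,0,0],"hand":-1},{"linear":[6,12,0],"twist":[0,0,0],"hand":-1},{"linear":[9,18,0],"twist":[0,0,0],"hand":-1},{"linear":[12,24,0],"twist":[0,0,0],"hand":-1},{"linear":[15,30,0],"twist":[0,0,0],"hand":-1}]'
python3 -m crank '[{"linear":[3,6,0],"twist":[0,0,0],"hand":-1},{"linear":[5,11,-2],"twist":[0,0,0],"hand":-1},{"linear":[6.5,12,-4],"twist":[0,0,0],"hand":-1},{"linear":[6.5,12,-4],"twist":[0,0,0],"hand":-1},{"linear":[6.5,12,-4],"twist":[0,0,0],"hand":-1}]'
python3 - <<'E'
from h import *
f=grab_frame("wrist"); np.savez("wrist1.npz",**f); cv2.imwrite("pics/wrist1.png",f["color"]); print(bot.read_state())
E
```

```text
time: 1.4
tcp_pos: [0.433, 0.0153, 0.2528]
eef_rot: [0.558, 0.435, 0.558, -0.434]
wrist_force: [1.3, -1.0, 0.0]
grip_width: 1.0
time: 2.02
tcp_pos: [0.4975, 0.1348, 0.213]
eef_rot: [0.558, 0.435, 0.558, -0.434]
wrist_force: [-0.9, 0.5, 0.1]
grip_width: 0.996
{'time': 2.075, 'joint_pos': array([ 1.20403720e-01,  2.93780025e-01, -3.46237131e-01,  9.29605616e-01,
        6.14778189e-04,  3.01583936e+00]), 'joint_velocities': array([-0.00787378, -0.01100198,  0.00177097, -0.00441614,  0.00149101,
       -0.00058534]), 'joint_torque': array([ 3.85219557e-01, -4.05271089e+01,  2.47770149e+01, -1.45167604e-02,
        1.80664990e-02, -1.46918435e-03]), 'tcp_pos': array([0.49776968, 0.13453575, 0.21337523]), 'eef_rot': array([ 0.55774255,  0.43528021,  0.55746077, -0.43438679]), 'wrist_force': array([ 0.52225292,  0.27318988, -0.18453782]), 'ft_torque': array([0.04606627, 0.02460899, 0.10043023]), 'grip_width': 0.9999776829479448}
```

View pics/wrist1.png

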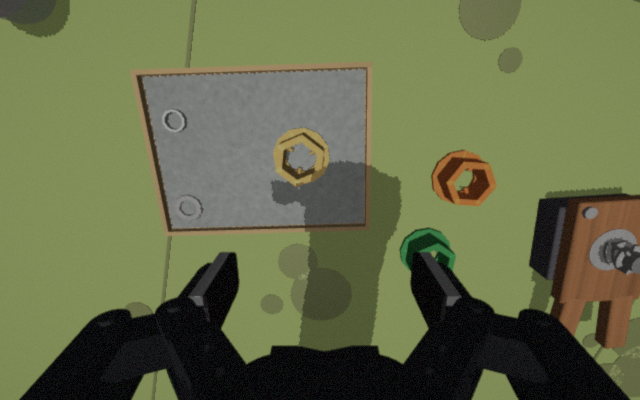

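The wrist view shows the brass nut at about (301,157) in the tray. The green and orange nuts are outside it at (428,250) and (464,180), and the stud is at the right at (628,255). Now to measure the nut's centre and hexagon angle.

Run:
```python
from h import *
f=dict(np.load("wrist1.npz"));c=f["color"]
a=c[115:200,260:345]; cv2.imwrite("pics/nut1.png",cv2.resize(a,(595,595),interpolation=cv2.INTER_CUBIC))
P=pts(f)
for i in range(128,188,6): print(i,(P[i,272:332:5,2]*1000).round(0))
hsv=cv2.cvtColor(a,cv2.COLOR_BGR2HSV); print(hsv[42-22,40],hsv[42,42])
```

```text
128 [ 4.  4.  4.  5.  5. 10.  8.  8.  5.  5.  5.  5.]
134 [ 5.  5.  4.  9. 10.  9. 37. 12. 10. 10.  5.  5.]
140 [ 4.  4.  9. 35. 37. 39. 38. 39. 27.  9. 10.  5.]
146 [ 5. 39. 39. 39.  4.  4.  4. 38. 39. 39. 15.  9.]
152 [ 5. 38. 39.  5.  5.  4.  5.  4. 19. 39. 39. 10.]
158 [ 6. 39. 38.  5.  5.  5.  5.  5.  5. 38. 39.  9.]
164 [ 5. 40. 37. 10.  4.  4.  5.  4.  5. 39. 10. 11.]
170 [ 4. 40. 39. 32. 20. 10.  4. 12. 21. 38. 10.  5.]
176 [ 5.  4. 38. 38. 38. 27. 33. 38. 39. 39.  4.  3.]
182 [ 5.  5.  5.  5. 39. 38. 39. 10.  6.  5.  5.  5.]
[ 21 128 128] [ 60   4 131]
```

View pics/nut1.png

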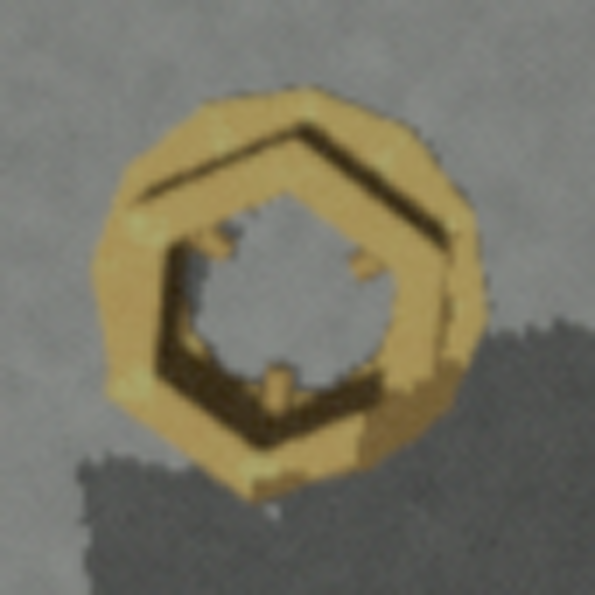

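Run:
```python
from h import *
f=dict(np.load("wrist1.npz"));P=pts(f)[115:200,260:345]
m=(P[...,2]>.034)&(P[...,2]<.043); q=P[m]; print(len(q),np.median(q[:,2]))
# cast pixel rays on plane z=.039
vv,uu=np.nonzero(m); xy=np.array([ray(f,u+260,v+115,.039)[:2] for u,v in zip(uu,vv)])
r=cv2.minAreaRect((xy*1000).astype(np.float32)); print(r); b=cv2.boxPoints(r)
h=cv2.convexHull((xy*1000).astype(np.float32))[:,0]
for e in (1.5,2.5): print(cv2.approxPolyDP(h,e,True)[:,0])
print(cv2.minEnclosingCircle(h))
# support widths
for a in range(0,180,5):
    d=xy@[np.cos(np.radians(a)),np.sin(np.radians(a))]*1000; print(a,round(np.ptp(d),1),end='; ')
# flange circle
m2=(P[...,2]>.0075)
g=cv2.cvtColor(f["color"][115:200,260:345],cv2.COLOR_BGR2HSV)
```

```text
950 0.038558544060573775
((513.3519287109375, 164.98483276367188), (46.13187026977539, 52.31978988647461), 36.752994537353516)
[[539.5168  167.87407]
 [523.1996  189.29576]
 [498.1926  186.31358]
 [487.0622  162.22319]
 [501.97787 141.66663]
 [529.4591  144.36398]]
[[539.5168  167.87407]
 [523.1996  189.29576]
 [498.1926  186.31358]
 [487.0622  162.22319]
 [501.97787 141.66663]
 [529.4591  144.36398]]
((513.2894897460938, 165.0486297607422), 26.379146575927734)
0 52.5; 5 52.7; 10 52.6; 15 52.1; 20 51.3; 25 50.1; 30 48.5; 35 46.7; 40 47.3; 45 49.0; 50 50.3; 55 51.3; 60 51.9; 65 52.3; 70 52.3; 75 51.9; 80 51.1; 85 49.9; 90 48.4; 95 46.4; 100 47.0; 105 48.6; 110 50.1; 115 51.2; 120 52.0; 125 52.3; 130 52.2; 135 51.8; 140 50.9; 145 49.7; 150 48.3; 155 46.9; 160 47.6; 165 49.3; 170 50.7; 175 51.8;
```

```bash
python3 -m crank '[{"linear":[1.5,3,0],"twist":[0,0,10.7],"hand":-1},{"linear":[1.5,3,0],"twist":[0,0,21.4],"hand":-1},{"linear":[1.5,3,0],"twist":[0,0,32.1],"hand":-1},{"linear":[1.5,3,0],"twist":[0,0,42.8],"hand":-1},{"linear":[1.5,3,0],"twist":[0,0,52.3],"hand":-1}]'
python3 -m crank '[{"linear":[0,0,-1],"twist":[0,0,10.7],"hand":-1},{"linear":[0,0,-2],"twist":[0,0,21.4],"hand":-1},{"linear":[0,0,-3],"twist":[0,0,32.1],"hand":-1},{"linear":[0,0,-4],"twist":[0,0,42.8],"hand":-1},{"linear":[0,0,-5],"twist":[0,0,53.5],"hand":-1}]'
python3 - <<'E'
from h import *
from scipy.spatial.transform import Rotation as Ro
s=bot.read_state();w,x,y,z=s["eef_rot"]; T=Ro.from_quat([x,y,z,w]).as_matrix(); print(T.round(3),s["tcp_pos"],s["joint_pos"].round(2)); print("jaw",np.degrees(np.arctan2(T[1,2],T[0,2]))%180)
E
```

```text
time: 2.7
tcp_pos: [0.5129, 0.1634, 0.2146]
eef_rot: [0.693, 0.144, 0.692, -0.143]
wrist_force: [0.5, 0.3, 0.7]
grip_width: 1.001
time: 3.32
tcp_pos: [0.5131, 0.1623, 0.1656]
eef_rot: [0.683, -0.184, 0.682, 0.186]
wrist_force: [-0.1, 0.3, 0.3]
grip_width: 0.999
[[ 0.001 -0.505  0.863]
 [ 0.002  0.863  0.505]
 [-1.     0.001  0.002]] [0.51311841 0.16228425 0.16561362] [ 0.17  0.38 -0.36  0.83  0.    1.21]
jaw 30.359487290135842
```

```bash
python3 -m crank '[{"linear":[0,0.25,0],"twist":[0,0,6.2],"hand":-1},{"linear":[0,0.25,0],"twist":[0,0,6.2],"hand":-1}]'
cat >> h.py <<'E'
from scipy.spatial.transform import Rotation as Ro
def tool():
    s=bot.read_state();w,x,y,z=s["eef_rot"]; T=Ro.from_quat([x,y,z,w]).as_matrix()
    print("t",round(s["time"],2),"tcp",s["tcp_pos"].round(4),"jaw",round(np.degrees(np.arctan2(T[1,2],T[0,2])),2),"tilt x",(T[:2,0]).round(4),"F",s["wrist_force"].round(1),"M",s["ft_torque"].round(2),"g",round(float(s["grip_width"]),3),"q6",round(s["joint_pos"][5],2))
    return s,T
E
python3 - <<'E'
from h import *
tool()
f=grab_frame("wrist"); np.savez("wrist2.npz",**f); cv2.imwrite("pics/wrist2.png",f["color"])
P=pts(f); u0,v0=proj(f,[.513,.165,.039]).round().astype(int); print(u0,v0)
m=(P[...,2]>.034)&(P[...,2]<.043)&(np.hypot(P[...,0]-.513,P[...,1]-.165)<.04)
vv,uu=np.nonzero(m); xy=np.array([ray(f,u,v,.039)[:2] for u,v in zip(uu,vv)])
print(len(xy),np.median(P[m][:,2]),cv2.minAreaRect((xy*1000).astype(np.float32)))
E
```

```text
time: 3.58
tcp_pos: [0.5134, 0.1639, 0.1667]
eef_rot: [0.673, -0.22, 0.671, 0.221]
wrist_force: [0.1, -0.5, -0.4]
grip_width: 1.0
t 3.58 tcp [0.5134 0.1639 0.1667] jaw 36.39 tilt x [0.0025 0.0027] F [ 0.1 -0.5 -0.4] M [-0.02  0.04 -0.04] g 1.0 q6 1.11
324 195
1250 0.03855305493531962 ((512.1996459960938, 166.10943603515625), (45.725013732910156, 52.60770797729492), 35.78914260864258)
```

View pics/wrist2.png

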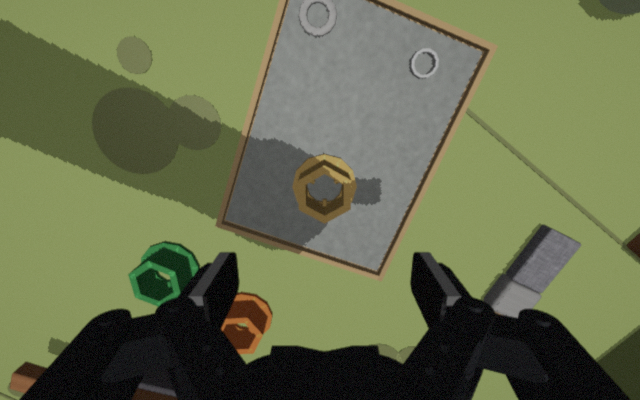

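```bash
python3 -m crank '[{"linear":[-0.05,0.15,-4],"twist":[0,0,0],"hand":-1},{"linear":[-0.05,0.15,-8],"twist":[0,0,0],"hand":-1},{"linear":[-0.05,0.15,-11],"twist":[0,0,0],"hand":-1},{"linear":[-0.05,0.15,-13.3],"twist":[0,0,0],"hand":-1},{"linear":[-0.05,0.15,-13.3],"twist":[0,0,0],"hand":-1}]' 40
python3 -c "
from h import *;tool()"
```

```text
time: 4.25
tcp_pos: [0.5117, 0.1648, 0.0326]
eef_rot: [0.672, -0.219, 0.672, 0.221]
wrist_force: [0.3, 0.1, 0.3]
grip_width: 0.999
t 4.25 tcp [0.5117 0.1648 0.0326] jaw 36.25 tilt x [-0.0005  0.0021] F [0.3 0.1 0.3] M [-0.03  0.    0.02] g 0.999 q6 1.11
```

```bash
python3 -m crank '[{"linear":[0.1,0.07,0],"twist":[0,0,0],"hand":0},{"linear":[0.1,0.07,0],"twist":[0,0,0],"hand":0.1},{"linear":[0.1,0.07,0],"twist":[0,0,0],"hand":1},{"linear":[0.1,0.07,0],"twist":[0,0,0],"hand":1},{"linear":[0.1,0.07,0],"twist":[0,0,0],"hand":1}]' 40
python3 - <<'E'
from h import *
tool()
f=grab_frame("wrist"); np.savez("wrist3.npz",**f); cv2.imwrite("pics/wrist3.png",f["color"])
E
```

```text
time: 4.88
tcp_pos: [0.5136, 0.1656, 0.0339]
eef_rot: [0.673, -0.219, 0.671, 0.22]
wrist_force: [-0.8, -0.8, 6.1]
grip_width: 0.53
t 4.88 tcp [0.5136 0.1656 0.0339] jaw 36.24 tilt x [0.0017 0.0021] F [-0.8 -0.8  6.1] M [-0.17  0.27 -0.06] g 0.53 q6 1.11
```

View pics/wrist3.png

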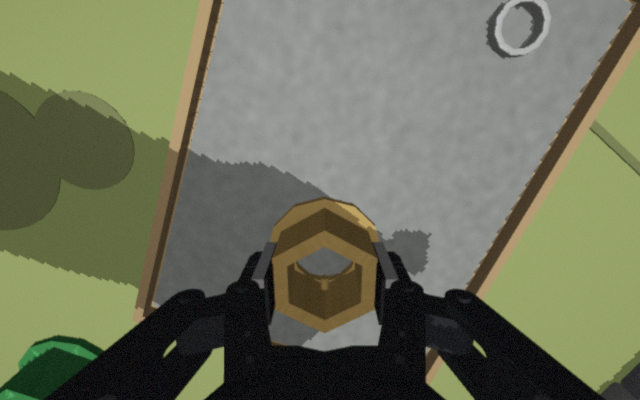

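Opening 0.53 × 85 = 45 mm matches the 46 mm across flats. The picture shows the nut square between the pads at (325,265). Lifting it and moving to a point from which the stud shows.

```bash
python3 -m crank '[{"linear":[0,0,1],"twist":[0,0,0],"hand":1},{"linear":[0,0,4],"twist":[0,0,0],"hand":1},{"linear":[0,0,8],"twist":[0,0,0],"hand":1},{"linear":[0.5,-4,12],"twist":[0,0,0],"hand":1},{"linear":[1,-8,16],"twist":[0,0,0],"hand":1}]' 50
python3 -m crank '[{"linear":[0.5,-5,2],"twist":[0,0,0],"hand":1},{"linear":[1,-10,3],"twist":[0,0,0],"hand":1},{"linear":[1.5,-15,4],"twist":[0,0,0],"hand":1},{"linear":[2,-20,4],"twist":[0,0,0],"hand":1},{"linear":[2.4,-25,4],"twist":[0,0,0],"hand":1}]'
python3 -c "
from h import *;tool()"
```

```text
time: 5.55
tcp_pos: [0.5232, 0.0851, 0.1956]
eef_rot: [0.673, -0.22, 0.671, 0.221]
wrist_force: [0.8, 0.0, -3.4]
grip_width: 0.531
time: 6.18
tcp_pos: [0.5469, -0.1663, 0.2362]
eef_rot: [0.673, -0.22, 0.671, 0.221]
wrist_force: [0.8, 0.1, -2.3]
grip_width: 0.532
t 6.17 tcp [ 0.5469 -0.1663  0.2362] jaw 36.33 tilt x [0.002  0.0023] F [ 0.8  0.1 -2.3] M [ 0.01 -0.08 -0.02] g 0.532 q6 0.51
```

```bash
python3 -m crank '[{"linear":[0.3,-4,-1],"twist":[0,0,0],"hand":1},{"linear":[0.5,-7.5,-1],"twist":[0,0,0],"hand":1},{"linear":[0.5,-7.5,-1],"twist":[0,0,0],"hand":1},{"linear":[0.5,-7.5,-1],"twist":[0,0,0],"hand":1}]'
python3 - <<'E'
from h import *
tool()
f=grab_frame("wrist"); np.savez("wrist4.npz",**f); cv2.imwrite("pics/wrist4.png",f["color"])
E
```

```text
time: 6.68
tcp_pos: [0.5514, -0.2407, 0.2262]
eef_rot: [0.673, -0.219, 0.671, 0.221]
wrist_force: [0.1, 0.2, -3.2]
grip_width: 0.528
t 6.67 tcp [ 0.5514 -0.2407  0.2262] jaw 36.32 tilt x [0.0013 0.0033] F [ 0.1  0.2 -3.2] M [-0.05  0.02  0.02] g 0.528 q6 0.4
```

View pics/wrist4.png

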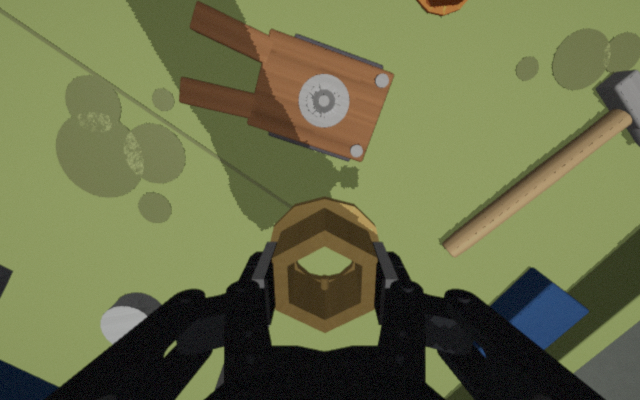

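The stud is visible at about (324,100) on the board, on a light disc. The nut is held at (325,265).

Run:
```python
from h import *
f=dict(np.load("wrist4.npz"))
P=pts(f); np.set_printoptions(linewidth=200)
print((P[72:130:3,292:358:4,2]*1000).round(0))
a=f["color"][65:135,289:359]; cv2.imwrite("pics/stud4.png",cv2.resize(a,(560,560),interpolation=cv2.INTER_CUBIC))
```

```text
[[50. 51. 48. 50. 49. 49. 50. 49. 51. 50. 51. 50. 50. 50. 49. 49. 49.]
 [49. 48. 50. 48. 50. 50. 50. 51. 49. 50. 50. 49. 49. 49. 49. 50. 50.]
 [49. 50. 50. 50. 49. 50. 50. 50. 51. 49. 50. 50. 50. 49. 49. 49. 49.]
 [49. 51. 48. 49. 51. 50. 50. 52. 49. 50. 50. 51. 50. 51. 49. 49. 50.]
 [49. 51. 50. 51. 52. nan 51. 71. 71. 70. 50. 50. 51. 50. 49. 50. 51.]
 [51. 49. 50. 50. 50. 49. 62. 72. 70. 70. 71. 50. 51. 51. 50. 47. 51.]
 [49. 49. 48. 49. 50. 73. 61. 82. 83. 81. 69. 71. 49. 50. 48. 50. 51.]
 [49. 49. 50. 50. 50. 73. 80. 84. 84. 83. 82. 73. 50. 50. 50. 50. 51.]
 [50. 49. 50. 50. 71. 71. 83. 86. 87. 86. 81. 73. 51. 51. 49. 50. 50.]
 [50. 50. 51. 50. 70. 71. 84. 86. 86. 87. 82. 61. 63. 50. 50. 50. 50.]
 [49. 50. 50. 50. 72. 70. 84. 87. 86. 86. 84. 61. 62. 50. 50. 49. 49.]
 [49. 50. 50. 51. 70. 71. 82. 87. 87. 85. 82. 72. 70. 52. 50. 50. 48.]
 [49. 50. 50. 50. 50. 70. 82. 83. 84. 83. 80. 72. 51. 50. 50. 49. 49.]
 [50. 50. 50. 49. 51. 71. 61. 81. 81. 82. 69. 71. 50. 51. 50. 49. 49.]
 [51. 49. 49. 50. 50. 50. 60. 61. 73. 71. 70. 51. 51. 50. 51. 50. 50.]
 [49. 49. 50. 50. 52. 50. 50. 61. 70. 70. 51. 51. 49. 49. 50. 49. 49.]
 [50. 49. 49. 49. 50. 50. 50. 49. 50. 50. 50. 50. 51. 49. 50. 50. 48.]
 [50. 49. 49. 50. 50. 51. 50. 50. 50. 50. 51. 49. 48. 49. 49. 49. 49.]
 [50. 50. 50. 49. 50. 49. 49. 51. 51. 49. 48. 50. 49. 49. 49. 51. 49.]
 [49. 50. 49. 50. 49. 50. 50. 50. 51. 51. 50. 49. 50. 50. 49. 49. 50.]]
```

View pics/stud4.png

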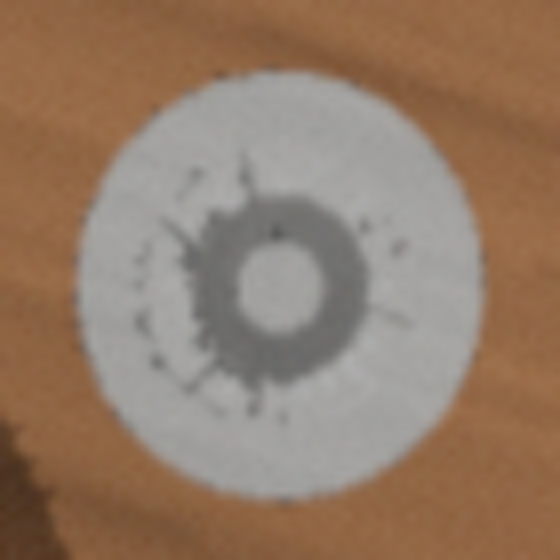

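```bash
cat > st.py <<'E'
from h import *
def stud(f,g):
    P=pts(f); near=np.hypot(P[...,0]-g[0],P[...,1]-g[1])<.05
    # tip disc
    c=f["color"]; out={}
    hsv=cv2.cvtColor(c,cv2.COLOR_BGR2HSV)
    m=((hsv[...,1]<50)&near).astype(np.uint8); m=cv2.morphologyEx(m,cv2.MORPH_CLOSE,np.ones((9,9)))
    n,l,s,ce=cv2.connectedComponentsWithStats(m); u,v=proj(f,[*g,.05]).round().astype(int)
    k=max(range(1,n),key=lambda i:s[i,4]); cn=max(cv2.findContours((l==k).astype(np.uint8),0,1)[0],key=len)
    xy=np.array([ray(f,*p,.051)[:2] for p in cn[:,0]])*1000; out["disc"]=cv2.fitEllipse(xy.astype(np.float32))
    m=(P[...,2]>.0845)&near; vv,uu=np.nonzero(m); xy=np.array([ray(f,a,b,.087)[:2] for a,b in zip(uu,vv)])*1000; out["tip"]=(len(xy),np.median(P[m][:,2]),xy.mean(0).round(2),cv2.minEnclosingCircle(xy.astype(np.float32)))
    m=(P[...,2]>.067)&near; vv,uu=np.nonzero(m); out["face"]=cv2.minEnclosingCircle((np.array([ray(f,a,b,.071)[:2] for a,b in zip(uu,vv)])*1000).astype(np.float32))
    return out
def nut(f,g,z):
    P=pts(f); m=(abs(P[...,2]-z)<.005)&(np.hypot(P[...,0]-g[0],P[...,1]-g[1])<.04)
    hsv=cv2.cvtColor(f["color"],cv2.COLOR_BGR2HSV); m&=(hsv[...,1]>70)
    zz=np.median(P[m][:,2]); m&=abs(P[...,2]-zz)<.0035
    vv,uu=np.nonzero(m); xy=(np.array([ray(f,a,b,zz)[:2] for a,b in zip(uu,vv)])*1000).astype(np.float32)
    A=np.c_[P[m][:,:2]-g,np.ones(m.sum())]; co=np.linalg.lstsq(A,P[m][:,2],rcond=None)[0]
    return len(xy),zz,cv2.minAreaRect(xy),"slope",co.round(4)
E
python3 - <<'E'
from st import *
f=dict(np.load("wrist4.npz"))
for k,v in stud(f,(.505,-.177)).items(): print(k,v)
print(nut(f,(.5514,-.2407),.2262+.005))
f=dict(np.load("wrist3.npz")); print(nut(f,(.5136,.1656),.039))
E
```

```text
disc ((503.8717346191406, -176.36907958984375), (46.76558303833008, 46.99823760986328), 28.534090042114258)
tip (336, np.float64(0.08745397639802005), array([ 528.  , -208.41]), ((529.7265625, -209.35813903808594), 48.631072998046875))
face ((528.9846801757812, -208.18341064453125), 55.288909912109375)
(4782, np.float64(0.23070981755739473), ((548.730224609375, -239.8067626953125), (64.62946319580078, 47.98175048828125), 6.271355152130127), 'slope', array([-1.000e-04,  1.300e-03,  2.306e-01]))
(4773, np.float64(0.038539067387374754), ((510.318359375, 166.26747131347656), (61.94278335571289, 47.9929084777832), 5.683825492858887), 'slope', array([-0.0006,  0.0002,  0.0384]))
```

```bash
sed -i 's/<.05$/<.03/; s/near=np.hypot(P\[...,0\]-g\[0\],P\[...,1\]-g\[1\])<.05/near=(np.hypot(P[...,0]-g[0],P[...,1]-g[1])<.03)\&(P[...,2]<.1)/; s/m&=(hsv\[...,1\]>70)/m\&=(hsv[...,1]>70)\&(hsv[...,2]>60)\&(abs(hsv[...,0].astype(int)-21)<6)/' st.py
python3 - <<'E'
from st import *
f=dict(np.load("wrist4.npz"))
for k,v in stud(f,(.505,-.177)).items(): print(k,v)
print(nut(f,(.5514,-.2407),.2262+.005))
f=dict(np.load("wrist3.npz")); print(nut(f,(.5136,.1656),.039))
P=pts(f); m=abs(P[...,2]-.0385)<.003
v=f["color"].copy(); v[m]=(255,0,0); cv2.imwrite("pics/dbg3.png",v[180:350,230:420])
E
```

```text
disc ((503.8717346191406, -176.36907958984375), (46.76558303833008, 46.99823760986328), 28.534090042114258)
tip (180, np.float64(0.08622179436773199), array([ 503.88, -176.11]), ((503.8335266113281, -175.8944091796875), 6.8936591148376465))
face ((503.8895263671875, -176.1642608642578), 15.084396362304688)
(4496, np.float64(0.23068544569830435), ((550.7338256835938, -239.77674865722656), (46.16168975830078, 54.445579528808594), 35.50027084350586), 'slope', array([-0.    ,  0.0013,  0.2305]))
(4613, np.float64(0.03851062404578999), ((512.7970581054688, 166.4678955078125), (46.26664352416992, 54.45719528198242), 36.201576232910156), 'slope', array([-0.0009, -0.0002,  0.0384]))
```

View pics/dbg3.png

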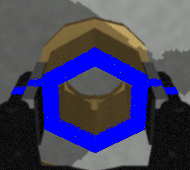

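```bash
python3 -m crank '[{"linear":[-2.2,0,0],"twist":[0,0,-10.6],"hand":1},{"linear":[-4.4,0,0],"twist":[0,0,-21.2],"hand":1},{"linear":[-6.6,1,0],"twist":[0,0,-31.8],"hand":1},{"linear":[-9,1.5,0],"twist":[0,0,-42.4],"hand":1},{"linear":[-11,1.8,0],"twist":[0,0,-53],"hand":1}]'
python3 -m crank '[{"linear":[0,0,0],"twist":[0,0,-10.6],"hand":1},{"linear":[0,0,0],"twist":[0,0,-21.2],"hand":1},{"linear":[0,0,0],"twist":[0,0,-31.8],"hand":1},{"linear":[0,0,0],"twist":[0,0,-37],"hand":1},{"linear":[0,0,0],"twist":[0,0,-37],"hand":1}]'
python3 - <<'E'
from st import *
s,T=tool()
f=grab_frame("wrist"); np.savez("wrist5.npz",**f); cv2.imwrite("pics/wrist5.png",f["color"])
for k,v in stud(f,(.504,-.176)).items(): print(k,v)
print(nut(f,s["tcp_pos"][:2],s["tcp_pos"][2]+.005))
P=pts(f)
for i in (4,5):
    f=dict(np.load(f"wrist{i}.npz")); P=pts(f)
    c=(.50388,-.1762) if i==4 else None
E
```

```text
time: 7.35
tcp_pos: [0.4407, -0.2205, 0.2266]
eef_rot: [0.701, 0.104, 0.698, -0.103]
wrist_force: [-0.4, -0.2, -3.0]
grip_width: 0.525
time: 7.98
tcp_pos: [0.4407, -0.2194, 0.227]
eef_rot: [0.632, 0.32, 0.63, -0.319]
wrist_force: [-0.1, -0.4, -2.4]
grip_width: 0.527
t 7.97 tcp [ 0.4407 -0.2194  0.227 ] jaw -53.7 tilt x [ 0.0035 -0.0013] F [-0.1 -0.4 -2.4] M [-0.02 -0.1   0.01] g 0.527 q6 1.9
disc ((503.8893127441406, -176.37750244140625), (46.94690704345703, 47.057804107666016), 104.555419921875)
tip (178, np.float64(0.08611729077370596), array([ 504.2 , -176.36]), ((503.8095703125, -176.4010009765625), 6.777578830718994))
face ((504.1059265136719, -176.4300079345703), 15.01679801940918)
(4397, np.float64(0.23150345563035055), ((441.14093017578125, -218.81842041015625), (53.941978454589844, 45.9119758605957), 36.076900482177734), 'slope', array([0.0013, 0.0018, 0.2314]))
```

View pics/wrist5.png

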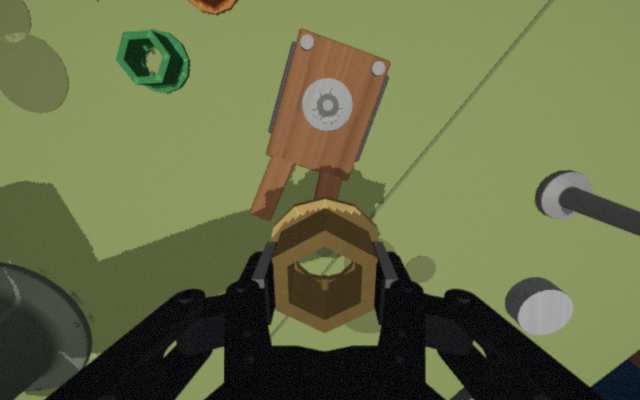

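Run:
```python
from st import *
c=np.array([.50395,-.1763])
for i in (4,5):
    f=dict(np.load(f"wrist{i}.npz")); P=pts(f)
    d=P[...,:2]-c; r=np.hypot(d[...,0],d[...,1]); a=np.degrees(np.arctan2(d[...,1],d[...,0]))
    b=(r>.0108)&(r<.0145)
    for lo,hi,n in ((.057,.067,"mouth"),(.069,.0722,"face"),(.0722,.077,"tooth")):
        h=np.histogram(a[b&(P[...,2]>lo)&(P[...,2]<hi)],np.arange(-180,181,20))[0]; print(n,h)
f=dict(np.load("wrist1.npz")); cn=np.array([.5128,.1655])
for u,v in ((225,240),(360,255),(278,370)):
    p=ray(f,260+u/7,115+v/7,.015)[:2]-cn; print("lug",np.degrees(np.arctan2(p[1],p[0])).round(1),np.hypot(*p).round(4))
```

```text
mouth [ 0  0  0  0 16 15  0  0  0  0 17 16  0  0  0  0 19 14]
face [14 21 21 21  2  0 12 22 22 21  4  0 14 23 21 20  3  0]
tooth [9 0 1 0 0 5 7 0 0 0 0 5 8 2 1 1 0 6]
mouth [ 0  0  0  0 14 15  0  0  0  0 19 15  0  0  0  0 15 17]
face [12 19 22 19  3  0 14 22 22 21  2  0 16 20 21 22  3  0]
tooth [8 0 0 0 0 4 8 0 1 0 0 7 7 1 1 0 0 5]
lug 59.9 0.0117
lug -49.9 0.0135
lug -170.0 0.012
```

The stud positions from the two yaws agree within 0.3 mm: (503.95, −176.3) mm. The mouths lie at about −80, 40 and 160°, and the lugs at jaw+30°. I will land with the jaw at about −15°, on the face just short of a mouth.

```bash
python3 -m crank '[{"linear":[2,1.4,0],"twist":[0,0,10],"hand":1},{"linear":[4,2.8,-1],"twist":[0,0,20],"hand":1},{"linear":[6.3,4.2,-3],"twist":[0,0,30],"hand":1},{"linear":[6.3,4.2,-6],"twist":[0,0,38.7],"hand":1},{"linear":[6.3,4.2,-9],"twist":[0,0,38.7],"hand":1}]'
python3 -m crank '[{"linear":[0,0,0],"twist":[0,0,0],"hand":1}]'
python3 - <<'E'
from st import *
s,T=tool()
f=grab_frame("scene"); np.savez("scene6.npz",**f)
u,v=proj(f,[.504,-.176,.1]).astype(int)
cv2.imwrite("pics/scene6.png",cv2.resize(f["color"][v-50:v+50,u-60:u+60],None,fx=6,fy=6,interpolation=cv2.INTER_CUBIC))
f=grab_frame("wrist"); np.savez("wrist6.npz",**f); print(nut(f,s["tcp_pos"][:2],s["tcp_pos"][2]+.005)); cv2.imwrite("pics/wrist6.png",f["color"])
print((np.array([503.95,-176.3])-s["tcp_pos"][:2]*1000))
E
```

```text
time: 8.65
tcp_pos: [0.5042, -0.1768, 0.1362]
eef_rot: [0.703, 0.091, 0.7, -0.09]
wrist_force: [-0.3, -0.7, -3.1]
grip_width: 0.525
time: 8.78
tcp_pos: [0.5024, -0.1754, 0.1343]
eef_rot: [0.701, 0.091, 0.702, -0.089]
wrist_force: [-0.6, 0.7, -2.4]
grip_width: 0.528
t 8.78 tcp [ 0.5024 -0.1754  0.1343] jaw -14.66 tilt x [-0.0005  0.0033] F [-0.6  0.7 -2.4] M [ 0.05  0.05 -0.02] g 0.528 q6 1.35
(4490, np.float64(0.14026493546179924), ((503.5852355957031, -175.149658203125), (53.96406555175781, 46.25301742553711), 76.3400650024414), 'slope', array([0.0007, 0.0025, 0.1402]))
[ 1.5747866  -0.93470963]
```

View pics/scene6.png

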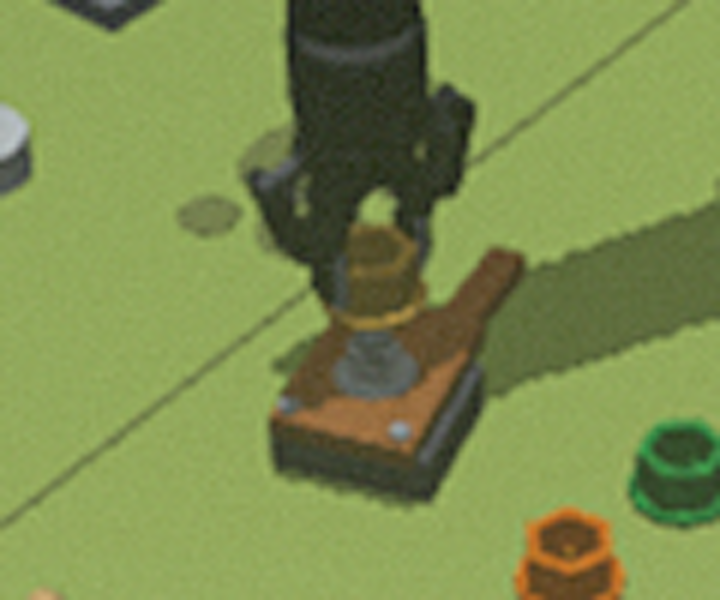

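View pics/wrist6.png

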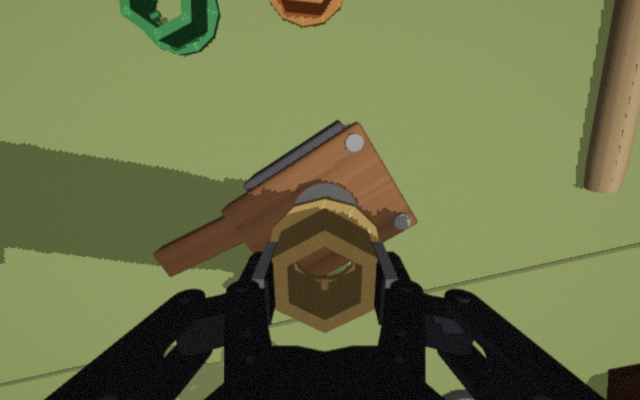

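```bash
python3 -m crank '[{"linear":[0,0,0],"twist":[0,0,0],"hand":1},{"linear":[0,0,0],"twist":[0,0,0],"hand":1}]'
python3 - <<'E'
from st import *
for i in range(3):
    s,T=tool(); f=grab_frame("wrist"); c=-f["R"].T@f["t"]; print(c.round(5)); print(nut(f,s["tcp_pos"][:2],s["tcp_pos"][2]+.005)[2])
E
```

```text
time: 9.12
tcp_pos: [0.5052, -0.177, 0.1382]
eef_rot: [0.704, 0.091, 0.699, -0.09]
wrist_force: [-0.1, -0.7, -2.1]
grip_width: 0.527
t 9.12 tcp [ 0.5052 -0.177   0.1382] jaw -14.69 tilt x [ 0.0063 -0.0001] F [-0.1 -0.7 -2.1] M [ 0.01  0.01 -0.01] g 0.527 q6 1.35
[ 0.52384 -0.102    0.25858]
((505.1955261230469, -176.17367553710938), (53.99873352050781, 45.91017532348633), 75.09077453613281)
t 9.18 tcp [ 0.505  -0.1769  0.1379] jaw -14.69 tilt x [0.0058 0.0001] F [ 0.  -0.7 -2.6] M [-0.03  0.01  0.  ] g 0.531 q6 1.35
[ 0.5237  -0.10196  0.25834]
((504.8047180175781, -176.03192138671875), (52.47787857055664, 47.389503479003906), 14.983210563659668)
t 9.22 tcp [ 0.5048 -0.1768  0.1377] jaw -14.69 tilt x [0.0055 0.0003] F [ 0.2  0.  -3.5] M [ 0.03  0.01 -0.01] g 0.53 q6 1.35
[ 0.52358 -0.10191  0.2581 ]
((504.88238525390625, -176.01771545410156), (53.98905563354492, 46.23243713378906), 76.29730224609375)
```

```bash
python3 -m crank '[{"linear":[-0.07,0,-0.8],"twist":[0,0.3,0],"hand":1},{"linear":[-0.07,0,-1.6],"twist":[0,0.3,0],"hand":1},{"linear":[-0.07,0,-2.4],"twist":[0,0.3,0],"hand":1},{"linear":[-0.07,0,-3.2],"twist":[0,0.3,0],"hand":1},{"linear":[-0.07,0,-3.8],"twist":[0,0.3,0],"hand":1}]'
python3 - <<'E'
from st import *
for i in range(2):
    s,T=tool(); f=grab_frame("wrist"); print(nut(f,s["tcp_pos"][:2],s["tcp_pos"][2]+.005)[1:3])
cv2.imwrite("pics/wrist7.png",f["color"])
f=grab_frame("scene")
u,v=proj(f,[.504,-.176,.09]).astype(int)
cv2.imwrite("pics/scene7.png",cv2.resize(f["color"][v-50:v+50,u-60:u+60],None,fx=6,fy=6,interpolation=cv2.INTER_CUBIC))
E
```

```text
time: 9.9
tcp_pos: [0.5037, -0.1766, 0.0987]
eef_rot: [0.701, 0.091, 0.702, -0.09]
wrist_force: [-0.6, 0.1, -2.2]
grip_width: 0.527
t 9.9 tcp [ 0.5037 -0.1766  0.0987] jaw -14.7 tilt x [-0.0008  0.0008] F [-0.6  0.1 -2.2] M [-0.02  0.03  0.02] g 0.527 q6 1.35
(np.float64(0.10312942360896302), ((503.9186096191406, -175.83694458007812), (47.632789611816406, 52.86732482910156), 45.48027420043945))
t 9.95 tcp [ 0.5034 -0.1765  0.0981] jaw -14.7 tilt x [-0.0015  0.0012] F [-0.8 -0.1 -3.3] M [-0.01  0.01 -0.03] g 0.528 q6 1.35
(np.float64(0.1025761982799528), ((503.6356201171875, -175.66983032226562), (47.70703887939453, 52.78669738769531), 45.51426696777344))
```

View pics/wrist7.png

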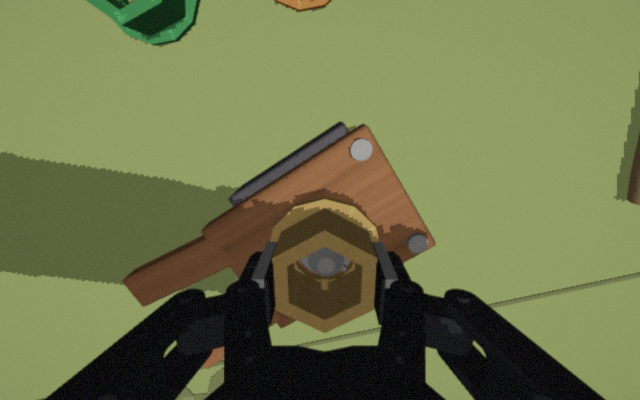

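View pics/scene7.png

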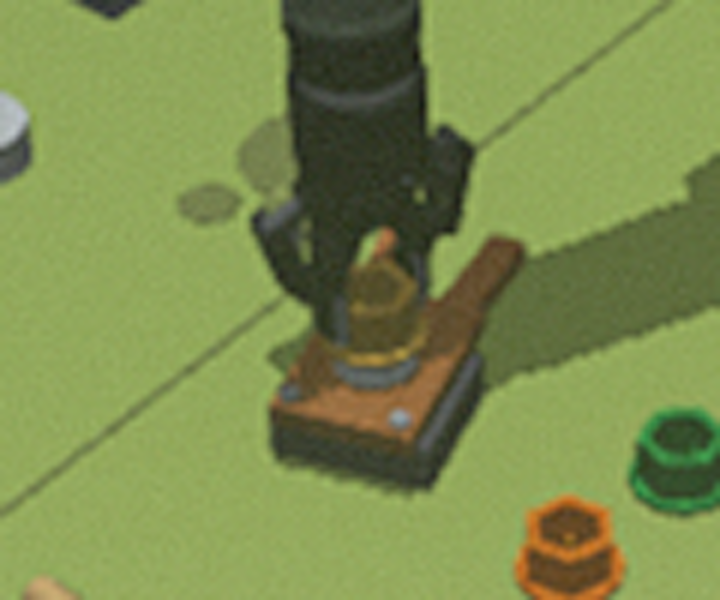

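```bash
python3 -m crank '[{"linear":[0.04,-0.03,-0.2],"twist":[0,0,0],"hand":1},{"linear":[0.04,-0.03,-0.35],"twist":[0,0,0],"hand":1},{"linear":[0.04,-0.03,-0.45],"twist":[0,0,0],"hand":1}]'; python3 -c "
from h import *;tool()"
```

```text
time: 10.42
tcp_pos: [0.5041, -0.1769, 0.0946]
eef_rot: [0.701, 0.091, 0.702, -0.09]
wrist_force: [0.4, 0.3, -2.8]
grip_width: 0.53
t 10.43 tcp [ 0.5041 -0.1769  0.0946] jaw -14.7 tilt x [-0.0008  0.0008] F [ 0.4  0.3 -2.8] M [ 0.07 -0.01 -0.03] g 0.53 q6 1.35
```

```bash
python3 -m crank '[{"linear":[0,0,-0.15],"twist":[0,0,0],"hand":1},{"linear":[0,0,-0.3],"twist":[0,0,0],"hand":1}]'; python3 -c "
from h import *;s,T=tool()
f=grab_frame('wrist'); 
import st;print(st.nut(f,s['tcp_pos'][:2],s['tcp_pos'][2]+.005)[1:])"
```

```text
time: 10.68
tcp_pos: [0.5043, -0.177, 0.0917]
eef_rot: [0.701, 0.091, 0.701, -0.09]
wrist_force: [-2.4, 1.0, 7.3]
grip_width: 0.532
t 10.68 tcp [ 0.5043 -0.177   0.0917] jaw -14.7 tilt x [-0.0004  0.0007] F [-2.4  1.   7.3] M [0.21 0.52 0.05] g 0.532 q6 1.35
(np.float64(0.0962585831992421), ((503.87274169921875, -176.08932495117188), (52.80868911743164, 47.46963119506836), 15.409374237060547), 'slope', array([-0.0018, -0.0002,  0.0961]))
```

Contact shows at a nut underside of 62.3 mm (expected 63, on the stud's end face). Backing off counter-clockwise with light pressure.

```bash
python3 -m crank '[{"linear":[0,0,-0.1],"twist":[0,0,4],"hand":1},{"linear":[0,0,-0.1],"twist":[0,0,8],"hand":1},{"linear":[0,0,-0.1],"twist":[0,0,12],"hand":1}]'; python3 -c "
from h import *;tool()"
```

```text
time: 11.1
tcp_pos: [0.5051, -0.1775, 0.0916]
eef_rot: [0.707, 0.016, 0.706, -0.016]
wrist_force: [-0.2, -1.1, 0.0]
grip_width: 0.529
t 11.1 tcp [ 0.5051 -0.1775  0.0916] jaw -2.57 tilt x [ 0.0013 -0.0006] F [-0.2 -1.1  0. ] M [-0.01 -0.08 -0.02] g 0.529 q6 1.14
```

```bash
python3 -m crank '[{"linear":[-0.08,0.05,-0.15],"twist":[0,0,4],"hand":1},{"linear":[-0.08,0.05,-0.2],"twist":[0,0,8],"hand":1},{"linear":[-0.08,0.05,-0.2],"twist":[0,0,10],"hand":1}]'; python3 -c "
from h import *;tool()"
```

```text
time: 11.48
tcp_pos: [0.5042, -0.177, 0.0895]
eef_rot: [0.706, -0.046, 0.705, 0.046]
wrist_force: [0.6, 0.0, -2.7]
grip_width: 0.533
t 11.47 tcp [ 0.5042 -0.177   0.0895] jaw 7.49 tilt x [ 0.0013 -0.0003] F [ 0.6  0.  -2.7] M [-0.05 -0.02  0.04] g 0.533 q6 0.96
```

Underside already below the face with no force: it is entering the mouth. Lowering gently.

```bash
python3 -m crank '[{"linear":[0,0,-0.2],"twist":[0,0,0],"hand":1},{"linear":[0,0,-0.4],"twist":[0,0,0],"hand":1},{"linear":[0,0,-0.5],"twist":[0,0,0],"hand":1}]'; python3 -c "
from h import *;tool()"
```

```text
time: 11.85
tcp_pos: [0.5041, -0.1769, 0.0842]
eef_rot: [0.706, -0.046, 0.705, 0.046]
wrist_force: [0.5, -0.7, -2.5]
grip_width: 0.53
t 11.85 tcp [ 0.5041 -0.1769  0.0842] jaw 7.47 tilt x [ 0.0009 -0.0002] F [ 0.5 -0.7 -2.5] M [ 0.03 -0.04  0.02] g 0.53 q6 0.96
```

```bash
python3 -m crank '[{"linear":[0,0,-0.1],"twist":[0,0,0],"hand":1},{"linear":[0,0,-0.2],"twist":[0,0,0],"hand":1}]'; python3 -c "
from h import *;s,T=tool()
f=grab_frame('wrist'); 
import st;print(st.nut(f,s['tcp_pos'][:2],s['tcp_pos'][2]+.005)[1:])"
```

```text
time: 12.1
tcp_pos: [0.5041, -0.177, 0.0825]
eef_rot: [0.706, -0.046, 0.705, 0.046]
wrist_force: [-2.6, 1.5, 5.8]
grip_width: 0.529
t 12.1 tcp [ 0.5041 -0.177   0.0825] jaw 7.46 tilt x [ 0.0009 -0.0002] F [-2.6  1.5  5.8] M [0.23 0.49 0.02] g 0.529 q6 0.96
(np.float64(0.08697308630982084), ((504.01702880859375, -176.07579040527344), (47.62049865722656, 52.92465591430664), 67.74066925048828), 'slope', array([-0.0013, -0.0007,  0.0868]))
```

Underside at 53.0 mm: the nut has dropped 9.3 mm, as expected for the mouth. Turning clockwise, checking force and moment.

```bash
python3 -m crank '[{"linear":[0,0,0],"twist":[0,0,-3],"hand":1},{"linear":[0,0,0],"twist":[0,0,-6],"hand":1},{"linear":[0,0,0],"twist":[0,0,-9],"hand":1}]'; python3 -c "
from h import *;tool()"; python3 -m crank '[{"linear":[0,0,-0.05],"twist":[0,0,-3],"hand":1},{"linear":[0,0,-0.08],"twist":[0,0,-6],"hand":1},{"linear":[0,0,-0.1],"twist":[0,0,-9],"hand":1}]';python3 -c "
from h import *;tool()"
```

```text
time: 12.52
tcp_pos: [0.5042, -0.1771, 0.0827]
eef_rot: [0.707, 0.01, 0.707, -0.01]
wrist_force: [0.3, -0.0, -1.4]
grip_width: 0.535
t 12.53 tcp [ 0.5042 -0.1771  0.0827] jaw -1.63 tilt x [ 0.0013 -0.0006] F [ 0.3 -0.  -1.4] M [0.04 0.03 0.03] g 0.535 q6 1.12
time: 12.9
tcp_pos: [0.5046, -0.1776, 0.0824]
eef_rot: [0.705, 0.065, 0.703, -0.067]
wrist_force: [-1.9, -1.1, 3.2]
grip_width: 0.529
t 12.9 tcp [ 0.5046 -0.1776  0.0824] jaw -10.74 tilt x [ 0.002  -0.0024] F [-1.9 -1.1  3.2] M [-0.23  0.45  0.03] g 0.529 q6 1.28
```

```bash
python3 -m crank '[{"linear":[-0.03,0.04,-0.05],"twist":[0,0,-3],"hand":1},{"linear":[-0.03,0.04,-0.1],"twist":[0,0,-6],"hand":1},{"linear":[-0.03,0.04,-0.12],"twist":[0,0,-9],"hand":1},{"linear":[-0.03,0.04,-0.14],"twist":[0,0,-12],"hand":1}]'; python3 -c "
from h import *;tool()"
```

```text
time: 13.4
tcp_pos: [0.5047, -0.1778, 0.0818]
eef_rot: [0.694, 0.139, 0.692, -0.141]
wrist_force: [-1.0, -1.3, 3.4]
grip_width: 0.528
t 13.4 tcp [ 0.5047 -0.1778  0.0818] jaw -22.84 tilt x [ 0.0022 -0.004 ] F [-1.  -1.3  3.4] M [-0.07  0.33  0.  ] g 0.528 q6 1.49
```

```bash
python3 -m crank '[{"linear":[-0.04,0.06,-0.05],"twist":[0.2,0.1,-3],"hand":1},{"linear":[-0.04,0.06,-0.1],"twist":[0.2,0.1,-6],"hand":1},{"linear":[-0.04,0.06,-0.13],"twist":[0.2,0.1,-9],"hand":1},{"linear":[-0.04,0.06,-0.16],"twist":[0.2,0.1,-12],"hand":1}]'; python3 -c "
from h import *;tool()"
```

```text
time: 13.9
tcp_pos: [0.505, -0.1776, 0.081]
eef_rot: [0.675, 0.212, 0.674, -0.213]
wrist_force: [-1.4, -0.6, 1.2]
grip_width: 0.528
t 13.9 tcp [ 0.505  -0.1776  0.081 ] jaw -34.94 tilt x [ 0.0016 -0.0018] F [-1.4 -0.6  1.2] M [-0.07  0.04  0.08] g 0.528 q6 1.7
```

```bash
python3 -m crank '[{"linear":[-0.05,0.05,-0.06],"twist":[0.1,0.1,-3],"hand":1},{"linear":[-0.05,0.05,-0.12],"twist":[0.1,0.1,-6],"hand":1},{"linear":[-0.05,0.05,-0.15],"twist":[0.1,0.1,-9],"hand":1},{"linear":[-0.05,0.05,-0.18],"twist":[0.1,0.1,-12],"hand":1}]'; python3 -c "
from h import *;s,T=tool()
f=grab_frame('wrist'); 
import st;print(st.nut(f,s['tcp_pos'][:2],s['tcp_pos'][2]+.005)[1:])"
```

```text
time: 14.4
tcp_pos: [0.505, -0.1777, 0.0799]
eef_rot: [0.649, 0.282, 0.648, -0.283]
wrist_force: [-1.1, -0.7, 2.2]
grip_width: 0.529
t 14.4 tcp [ 0.505  -0.1777  0.0799] jaw -47.05 tilt x [ 0.0007 -0.0015] F [-1.1 -0.7  2.2] M [-0.09  0.33  0.02] g 0.529 q6 1.92
(np.float64(0.08450876303093766), ((505.45892333984375, -177.130615234375), (54.02735137939453, 46.19953155517578), 43.92085266113281), 'slope', array([-0.0035, -0.0019,  0.0845]))
```

```bash
python3 -m crank '[{"linear":[-0.1,0.08,-0.06],"twist":[0.1,0.1,-3],"hand":1},{"linear":[-0.1,0.08,-0.12],"twist":[0.1,0.1,-6],"hand":1},{"linear":[-0.1,0.08,-0.15],"twist":[0.1,0.1,-9],"hand":1}]'; python3 -c "
from h import *;s,T=tool()"
```

```text
time: 14.82
tcp_pos: [0.505, -0.1777, 0.0792]
eef_rot: [0.624, 0.333, 0.623, -0.333]
wrist_force: [-0.3, -0.7, 3.8]
grip_width: 0.528
t 14.82 tcp [ 0.505  -0.1777  0.0792] jaw -56.17 tilt x [ 0.0008 -0.0015] F [-0.3 -0.7  3.8] M [-0.25  0.06  0.02] g 0.528 q6 2.08
```

```bash
python3 -m crank '[{"linear":[-0.05,0.05,-0.06],"twist":[0.1,0.1,-3],"hand":1},{"linear":[-0.05,0.05,-0.1],"twist":[0.1,0.1,-6],"hand":1}]'; python3 -c "
from h import *;s,T=tool()
f=grab_frame('wrist'); 
import st;print(st.nut(f,s['tcp_pos'][:2],s['tcp_pos'][2]+.005)[1:])"
```

```text
time: 15.08
tcp_pos: [0.5054, -0.1775, 0.079]
eef_rot: [0.606, 0.366, 0.605, -0.365]
wrist_force: [-0.4, 1.2, 4.1]
grip_width: 0.526
t 15.07 tcp [ 0.5054 -0.1775  0.079 ] jaw -62.22 tilt x [ 0.0012 -0.0002] F [-0.4  1.2  4.1] M [ 0.14 -0.04  0.11] g 0.526 q6 2.18
(np.float64(0.08359806434736312), ((505.98736572265625, -177.03936767578125), (53.96928405761719, 46.203407287597656), 28.769638061523438), 'slope', array([-0.0023,  0.0017,  0.0835]))
```

```bash
python3 -m crank '[{"linear":[-0.1,0.07,-0.05],"twist":[0,0,-2.5],"hand":1},{"linear":[-0.12,0.08,-0.08],"twist":[0,0,-5],"hand":1}]'; python3 -c "
from h import *;s,T=tool()
f=grab_frame('wrist'); 
import st;print(st.nut(f,s['tcp_pos'][:2],s['tcp_pos'][2]+.005)[1:])"
```

```text
time: 15.38
tcp_pos: [0.5049, -0.1772, 0.079]
eef_rot: [0.59, 0.392, 0.588, -0.392]
wrist_force: [-1.5, -0.8, 7.2]
grip_width: 0.529
t 15.38 tcp [ 0.5049 -0.1772  0.079 ] jaw -67.28 tilt x [ 0.0025 -0.0018] F [-1.5 -0.8  7.2] M [-0.04  0.39  0.14] g 0.529 q6 2.27
(np.float64(0.08356464547698225), ((505.2358703613281, -176.95379638671875), (53.497901916503906, 45.90601348876953), 22.57398796081543), 'slope', array([0.0007, 0.0013, 0.0835]))
```

Descent has stopped at 79.0 mm, the force has risen to +7 N (−2.5 N with the nut hanging free), and the moment to 0.14 N·m. The flange is on the board, so I stop turning and let go.

```bash
python3 -m crank '[{"linear":[0,0,0],"twist":[0,0,0],"hand":0.5},{"linear":[0,0,0],"twist":[0,0,0],"hand":-0.3},{"linear":[0,0,0],"twist":[0,0,0],"hand":-0.6},{"linear":[0,0,0],"twist":[0,0,0],"hand":-1},{"linear":[0,0,0],"twist":[0,0,0],"hand":-1}]'
python3 - <<'E'
from st import *
s,T=tool()
f=grab_frame('wrist'); cv2.imwrite("pics/wrist9.png",f["color"])
print(nut(f,(.504,-.1763),.084)[1:])
E
```

```text
time: 16.05
tcp_pos: [0.5049, -0.1773, 0.079]
eef_rot: [0.59, 0.392, 0.587, -0.392]
wrist_force: [-0.3, 0.4, 0.1]
grip_width: 0.997
t 16.05 tcp [ 0.5049 -0.1773  0.079 ] jaw -67.34 tilt x [ 0.0026 -0.0017] F [-0.3  0.4  0.1] M [ 0.03  0.03 -0.02] g 0.997 q6 2.27
(np.float64(0.08356950694367216), ((505.4691162109375, -176.84336853027344), (53.94298553466797, 46.00611114501953), 22.777973175048828), 'slope', array([-0.0007,  0.001 ,  0.0835]))
```

View pics/wrist9.png

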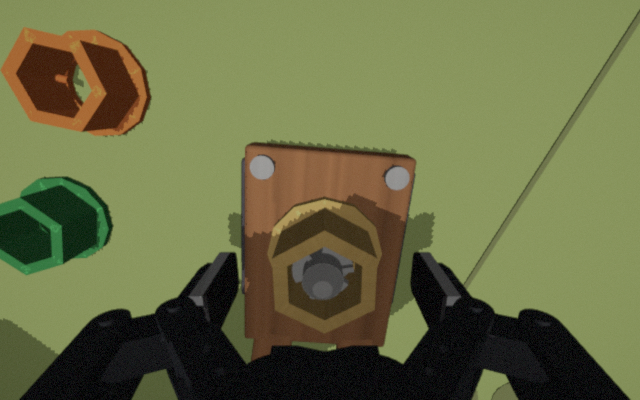

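The gripper is open at both sides, and the nut stays on the stud at (323,275). Retreating straight up to check.

```bash
python3 -m crank '[{"linear":[0,0,3],"twist":[0,0,0],"hand":-1},{"linear":[0,0,7],"twist":[0,0,0],"hand":-1},{"linear":[0,0,12],"twist":[0,0,0],"hand":-1},{"linear":[-1,-1,14],"twist":[0,0,0],"hand":-1},{"linear":[-2,-1,14],"twist":[0,0,0],"hand":-1}]'
python3 - <<'E'
from st import *
s,T=tool()
f=grab_frame('wrist'); cv2.imwrite("pics/wrist10.png",f["color"])
print(nut(f,(.504,-.1763),.084)[1:])
P=pts(f); r=np.hypot(P[...,0]-.504,P[...,1]+.1763)
b=(r>.036)&(r<.043)&(abs(P[...,2]-.05)<.006); print("board",np.median(P[b][:,2]),b.sum())
b=(r<.0285)&(r>.0275)&(abs(P[...,2]-.055)<.006); print("flange top",np.median(P[b][:,2]),b.sum())
b=(r<.012)&(P[...,2]>.084)&(P[...,2]<.095); vv,uu=np.nonzero(b); print("tip",np.mean([ray(f,a,c,.087)[:2] for a,c in zip(uu,vv)],0),b.sum())
f=grab_frame("scene");u,v=proj(f,[.504,-.176,.08]).astype(int)
cv2.imwrite("pics/scene10.png",cv2.resize(f["color"][v-50:v+50,u-60:u+60],None,fx=6,fy=6,interpolation=cv2.INTER_CUBIC))
E
```

```text
time: 16.73
tcp_pos: [0.4857, -0.1881, 0.2206]
eef_rot: [0.591, 0.392, 0.586, -0.392]
wrist_force: [-0.1, 0.8, -0.6]
grip_width: 0.998
t 16.73 tcp [ 0.4857 -0.1881  0.2206] jaw -67.37 tilt x [ 0.006  -0.0036] F [-0.1  0.8 -0.6] M [0.01 0.   0.  ] g 0.998 q6 2.24
(np.float64(0.08354424233811522), ((505.2298278808594, -176.85621643066406), (52.722312927246094, 45.97631072998047), 21.876298904418945), 'slope', array([-0.0002,  0.0007,  0.0835]))
board 0.049584967209879705 1752
flange top 0.05459584615367241 120
tip [ 0.50467972 -0.17620256] 175
```

View pics/wrist10.png

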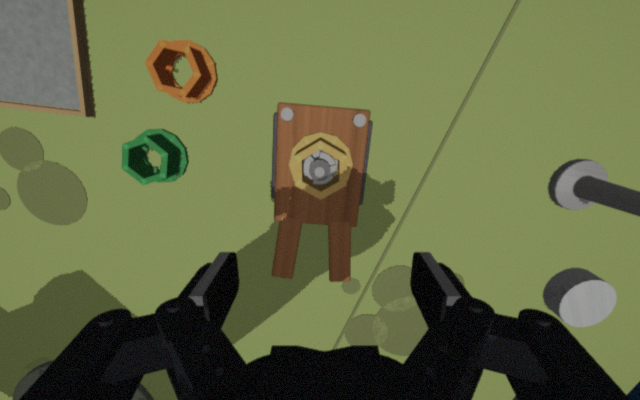

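View pics/scene10.png

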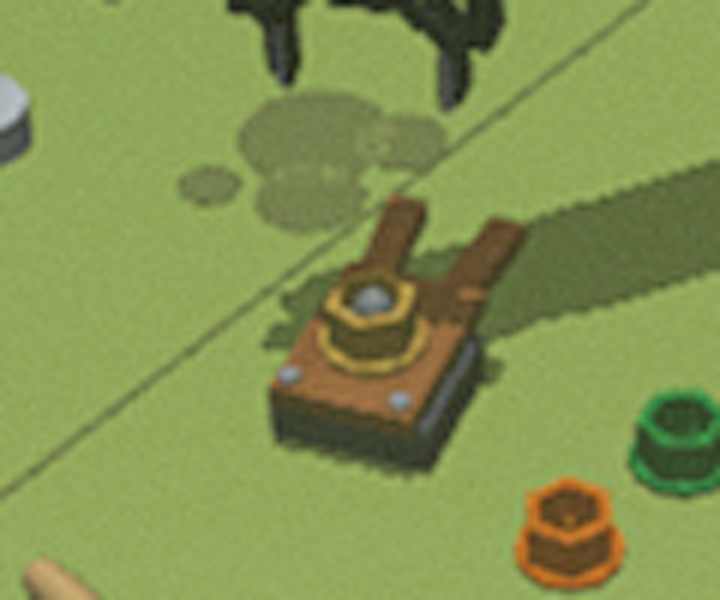

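The pictures show the nut seated on the board at wrist (321,166). Its top is 33.96 mm above the board (34 nominal) and its axis about 0.9 mm from the stud tip. The gripper is clear, so I hand in.

```bash
python3 -c "
from rig import bot; print(bot.close_job(), bot.read_state()['time'])"
```

```text
the job is handed in; nothing more can be done
the job is handed in; nothing more can be done
```

I fastened the brass nut on the stud with its flange flat on the board, let go, and handed the job in at about 17 s of the 72 s allowed. The interface gave no verdict, so the result rests on my own checks.

**What I did:** I took the brass nut from the tray and set it on the stud's end face with about 10 N of pressure. I backed it off roughly 22° counter-clockwise until it dropped 9.3 mm into the thread, then turned it about 75° clockwise. I stopped when the descent ended and resistance rose (about 10 N vertical, 0.14 N·m), opened the gripper and moved away upward.

**Last checks:**
- **Seating:** the nut's top is 33.96 mm above the board, against 34 nominal, and its flange top is 5.0 mm above it, so it sits flat.
- **Axis:** about 0.9 mm from the stud's tip in the last picture; tilt was about 0.001 rad.
- **Forces and other things:** the highest vertical wrist reading was 7.3 N with the nut on the stud. I saw nothing else moved in the pictures but did not measure it.

**Disagreements:**
- **Camera:** the two wrist-camera yaws differed by about 1.6 mm in where they placed the nut in the tray.
- **Axis:** against the stud position I measured before lowering the nut, the axis was about 1.4 mm off. Both axis figures are inside the 3 mm limit.
- **Turn angle:** I turned about 1.3 rad clockwise from the drop, against the stated 0.8–1.1 rad to board contact. The flange had met the board by about 1.2 rad.

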